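Pan to the picking ring, red-lidded jar to the front, carousel held still

ROBOT

A 6-joint arm with a two-finger parallel gripper is mounted at the origin on the work surface. World frame = base frame: x ahead of the robot, y to its left, z up, the work surface at z = 0. Lengths are in mm, angles in rad, forces in N, time in s.
With the tool pointing down it reaches from about 275 to 725 mm from the base axis. Payload 15.9 kg.
Tool frame: the origin (TCP) lies between the finger pads; the fingertips stand 14 mm ahead of it and the grasp point (between the pads) lies 5 mm behind it; z points along the fingers, y is the line along which they close (so a half turn about z gives the same grasp; the last joint's range is limited). The gripper opens to 85 mm and grips with 20 to 120 N. Pads are 22 mm wide; open, the fingers measure 114 mm over their backs; the gripper's body (76 mm by 85 mm) begins 54 mm behind the grasp point. The pads swing forward as they close: fully open they stand 13 mm farther back than shut.
Start: joints at [1.345, 0.213, -0.034, 1.323, 0, 1.571], TCP at [111.938, 487.294, 245.306] pointing down, gripper open.
Joint ranges: [-2.98, 2.98], [-0.74, 1.72], [-1.14, 1.35], [-2.1, 2.04], [-1.57, 1.44], [-3.14, 3.14]. Speed limits (rad/s): [1.89, 1.89, 2.39, 2.57, 3.14, 3.14].

INTERFACE

Orientations are given as a 3x3 rotation matrix whose columns are the frame's x, y, z axes.
In Python, from cell import robot gives the robot as it stands. The module is installed in compiled form; this text tells all that it offers.
- The arm moves only by the tool send_rows, never from a script. Its argument "series" is text: rows parted by semicolons, each of 5 numbers parted by spaces: the shift along the tool's x, y, z in m, then the turn about the tool's z in degrees, then the opening, from 0 (shut) to 1 (fully open). A call has exactly 8 rows; each row shifts and turns the commanded pose from where the row before left it, along the tool's axes as they then stand; what a row does not reach is not made up. A row lasts 1/12 s, in which the tool goes at most 41.7 mm and 7.16 degrees, less where a joint would pass 70% of its speed; a pose out of reach is approached as far as the arm can. A call with a gripper value outside its range is refused whole. The fingers move at their own pace and stop on an object; the grip force is fixed at half the most. Time passes only in rows, so rows that do not move let the fingers close, or fill a call up. It gives the time, the measured TCP pose, the force, the opening and the grip force at its end, in the units of the state.
- robot.get_state(): the state, without advancing time (a new reading comes with each control period).
- robot.read_camera(name): name is "scene" or "top" or "wrist"; returns the picture (420x560x3 uint8, red, green, blue); there is no depth.
- robot.calibration(name): a dict with "fx", "fy", "cx", "cy" (pixels), "k1" (the pictures are not rectified: a ray, as slopes to the right and down, at radius r is drawn at 1 + k1 r^2 times it, then the intrinsics apply), "R" (3x3) and "t" (3): a world point X has camera coordinates R X + t; the wrist camera has in their place "mount" (4x4, takes a point from camera to tool coordinates, whose origin is the TCP and whose axes are the flange's). Camera axes: x right, y down, z forward; pixel columns grow to the right and rows downward; lengths in mm; the calibration is good to about 2 mm. A picture is of the moment at which its call begins: read the wrist's pose just before it. calibration takes no time and is no camera call.
- robot.job_done(): hands the job in; it is judged then, once.
The state is a dict: "t": time; "joint_positions": joint angles; "qd": joint speeds; "tau": joint torques, N m; "tool_pos": TCP position; "orientation": TCP orientation; "ft_force": force on the tool from outside, world axes, zero at the start; "torque": the same for the moment, N m; "width": finger opening in mm; "grip_force": force on a finger pad.
Only numpy, scipy, OpenCV 4.12 (cv2) and the standard library are available. Lean on these libraries where they do the work, as an engineer would, in place of code of your own. Each camera call takes 0.05 s, during which the arm holds its last target. There are 200 camera calls.

TASK

Slide the steel parts pan along the bench from the white ring into the yellow ring in front of the jar carousel and let go of it; do not lift it, and keep the three nuts in it. Then turn the carousel until the red-lidded jar stands squarely at the front, in line with the yellow pointer and the pan, and finish while still gripping the carousel so that it cannot turn, leaving the red-lidded jar itself untouched so that I can unscrew its lid while you hold. Do not disturb the other things on the bench.

Things in the scene. Friction and masses are not known exactly. Their poses are not given: they have to be found in the camera images.
- pan: open round steel parts pan, 130 mm across the rim, 116 mm across the base, 45 mm high, 0.3 to 0.6 kg. Origin: centre of its underside, z up. Black straight level handle, 16 mm wide, 12 mm thick, along the pan's own +x, 72 to 150 mm from the origin, its middle 36 mm above the bench. Starts in the white ring, handle pointing away from the carousel; three loose nuts lie in it.
- pick_ring: yellow ring painted flat on the bench, 156 mm outside, 138 mm inside, where the pan has to stand. Origin: its centre. It lies in front of the carousel, 230 mm from the carousel's axis in the direction of the pointer.
- park_ring: white ring of the same size painted flat on the bench, where the pan starts. Origin: its centre.
- carousel_base: fixed blue round base of the jar carousel, 240 mm across, 16 mm high. Origin: on the vertical turning axis at bench level, z up. Its front is its own -x: a 44 mm wide, 6 mm high tongue with a yellow pointer sticks out there to 155 mm from the axis.
- carousel: the turntable, turning endlessly either way about the base's vertical axis; bearing friction (0.04 N m) lets it stay where it is left. Steel disc 270 mm across, top 28 mm above the bench. Origin: on the axis, 18 mm above the bench, z up; turns with the disc. Six fixed jars stand round it, 60 degrees apart, 95 mm from the axis, the red-lidded one at its own -x.
- t_handle (a point): middle of the carousel's black T-handle, on the turning axis, 190 mm above the bench; axes as the turntable's. A level bar 96 mm long along the turntable's own x (it points to and away from the red-lidded jar), 18 mm wide, 24 mm high, top 202 mm above the bench, on an 18 mm post fixed to the disc: turns and holds the carousel.
- red_jar: clear jar with the red lid, fixed on the turntable, 54 mm across, lid 58 mm across, 88 mm high. Origin: centre of its underside, 33 mm above the bench, 95 mm from the turning axis; lid top 121 mm above the bench. The other five jars are the same with blue, yellow, green, white and grey lids.
- nut0: one of three loose brass hex nuts lying in the pan, 33 mm across the corners, 15 mm high, 50 g. Origin: centre of its underside.
- nut1: the second nut in the pan, alike.
- nut2: the third nut in the pan, alike.
- spanner: spanner lying at the left beyond the carousel; leave alone. Origin: middle of its underside.
- tee: grey metal pipe tee, 90 mm long, 42 mm high, lying behind the pan's path; leave alone. Origin: under its middle.
- screwdriver: screwdriver lying at the back of the bench; leave alone. Origin: middle of its underside.
- oil_bottle: white bottle with black cap and yellow label, 60 mm across, 150 mm high, at the back; leave alone. Origin: centre of its underside.
- tape_measure: yellow tape measure, 70 x 34 x 66 mm, at the back right; leave alone. Origin: centre of its underside.
- mug: white mug, 80 mm across, 90 mm high, at the left near the robot; leave alone. Origin: centre of its underside.
There are look-alikes about, which are no part of the job. Of the things that look like the pan, take the one that is farthest from the robot's base at the start.

How it is judged (in metres and radians):
On the way, in this order (a step that is already met when the one before it is completed fails the run):
1. the pan stands in the yellow ring, let go (horizontal distance between pan and pick_ring below 0.018 m and height (world z) of pan below 0.006 m and angle between pan's own z axis and vertical below 0.08 rad and contact force between the fingers and pan below 0.3 N), for 0.3 s.
2. the red-lidded jar is at the front and the carousel is gripped and still (y of red_jar in the frame of carousel_base between -0.016 and 0.016 m and x of red_jar in the frame of carousel_base below 0 m and contact force between the fingers and carousel above 8 N and contact force between each of the fingers, the arm and red_jar below 0.5 N and angular speed of carousel below 0.06 rad/s), for 0.3 s.
At the end, for the whole second after the job is handed in: Pan flat, at rest and let go in the yellow ring (centres within 18 mm), nuts inside; red-lidded jar within 16 mm of the line from the axis through the pointer (9.5 degrees), untouched; fingers grip the carousel with more than 8 N and it stands still (all of step 1 and all of step 2 and horizontal distance between each of nut0, nut1, nut2 and pan below 0.058 m and linear speed of pan below 0.01 m/s); the arm keeps its last pose, push and grip.
It fails at once if the pan is lifted off the bench (more than 7 mm) or tipped (more than 7 degrees) (height (world z) of pan above 0.007 m or angle between pan's own z axis and vertical above 0.12 rad).
It fails at once if a nut is spilled from the pan (horizontal distance between any of nut0, nut1, nut2 and pan above 0.07 m).
It fails at once if another thing on the bench is moved (more than 30 mm) (distance of any of spanner, tee, screwdriver, oil_bottle, tape_measure, mug from where it was at the start of the episode above 0.03 m).
It also fails if it takes over 72 s, if anything falls off the work surface, if the arm or the gripper's body presses on something with over 40 N, if the wrist force passes 120 N, or if a joint passes its speed limit or range.

## Working session

There is one attempt and no reset: what is moved stays moved. The work goes in short steps, Python scripts to look and compute and a tool call to move; the robot and the scene stay as the last step left them, time stands still between calls to the robot, and variables do not carry over. Pictures are saved under pics/ and viewed, at most 10 in all, crops included, and the job is handed in when it is done.

Besides the shell and the picture viewer there is one more tool, called after "Emit:" as a command line: name --argument value ..., lists and objects as JSON in quotes. send_rows: Moves the arm, as the interface text tells. Its arguments: {"type":"object","properties":{"series":{"type":"string"}},"required":["series"]}

```bash
mkdir -p pics; python3 - <<'E'
from cell import robot
import cv2,numpy as np
s=robot.get_state(); print(s)
for n in("scene","top"):
    cv2.imwrite(f"pics/{n}0.png",robot.read_camera(n)[:,:,::-1]); print(n,robot.calibration(n))
print(robot.calibration("wrist"))
E
```

```text
{'t': 0.0, 'joint_positions': array([ 1.34499748e+00,  2.13395182e-01, -3.50304283e-02,  1.32351193e+00,
        1.48586375e-05,  1.57079312e+00]), 'qd': array([0.00152112, 0.0005196 , 0.00013566, 0.00015   , 0.00068203,
       0.00047125]), 'tau': array([-1.12390528e-03, -6.86161137e+01,  4.87117803e+01,  1.72913843e-02,
       -2.42091028e-04,  4.56993909e-08]), 'tool_pos': array([111.8670525 , 486.99934942, 244.80803503]), 'orientation': array([[-9.74616281e-01,  2.23881738e-01, -2.69981129e-04],
       [ 2.23881901e-01,  9.74615650e-01, -1.10891381e-03],
       [ 1.48622832e-05, -1.14120934e-03, -9.99999349e-01]]), 'ft_force': array([-0.77466379,  0.59998007, -1.09560603]), 'torque': array([ 0.00505302, -0.02331047, -0.04600584]), 'grip_force': 0.0, 'width': 85.604846736157}
scene {'fx': 536.3856150235501, 'fy': 536.3856150235501, 'cx': 270.3997360804473, 'cy': 199.02225154060778, 'k1': -0.13313691621194182, 'R': array([[ 0.67147445,  0.74075215, -0.02020666],
       [ 0.42558936, -0.40782263, -0.80780839],
       [-0.60662653,  0.53382296, -0.58909871]]), 't': array([-371.044208
[... 163 characters left out ...]
56761, 'R': array([[-0.02872501, -0.99926657,  0.02532166],
       [-0.99359396,  0.02577374, -0.11003073],
       [ 0.10929739, -0.02832008, -0.99360558]]), 't': array([  68.11761545,  510.88576153, 1295.42951628])}
{'fx': 292.01101850996696, 'fy': 292.01101850996696, 'cx': 278.52472729256306, 'cy': 212.08423187111114, 'k1': 0.010640412256055715, 'mount': array([[-5.48818542e-04, -9.60016708e-01, -2.79942172e-01,
         7.04016445e+01],
       [ 9.99999685e-01, -6.87440820e-04,  3.96997364e-04,
        -5.36070182e-01],
       [-5.73567779e-04, -2.79941866e-01,  9.60016782e-01,
        -1.29657035e+02],
       [ 0.00000000e+00,  0.00000000e+00,  0.00000000e+00,
         1.00000000e+00]])}
```

View pics/top0.png

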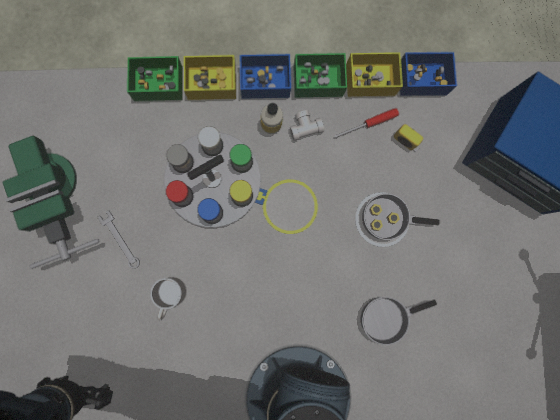

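View pics/scene0.png

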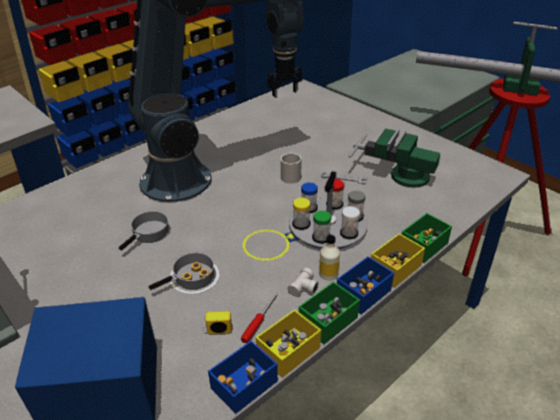

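```bash
cat > h.py <<'E'
from cell import robot
import cv2,numpy as np
def ray(n,p,z):
    c=robot.calibration(n); q=(np.atleast_2d(np.array(p,float))-[c["cx"],c["cy"]])/[c["fx"],c["fy"]]
    u=q.copy()
    for _ in range(10): u=q/(1+c["k1"]*(u**2).sum(1,keepdims=True))
    if "R" in c: R,t=c["R"],c["t"]; o=-R.T@t; d=np.c_[u,np.ones(len(u))]@R
    else:
        s=robot.get_state(); M=c["mount"]; O=s["orientation"]
        o=s["tool_pos"]+O@M[:3,3]; d=np.c_[u,np.ones(len(u))]@(O@M[:3,:3]).T
    return o+d*((z-o[2])/d[:,2])[:,None]
def blobs(m,a=15):
    n,l,s,c=cv2.connectedComponentsWithStats(m.astype(np.uint8))
    return [(s[i,4],c[i],l==i) for i in range(1,n) if s[i,4]>a]
def circ(P):
    A=np.c_[2*P[:,:2],np.ones(len(P))]; b=(P[:,:2]**2).sum(1); x=np.linalg.lstsq(A,b,rcond=None)[0]
    return x[:2],np.sqrt(x[2]+x[:2]@x[:2])
E
python3 - <<'E'
from h import *
im=cv2.imread("pics/top0.png"); H,S,V=cv2.split(cv2.cvtColor(im,cv2.COLOR_BGR2HSV))
def pts(m): y,x=np.nonzero(m); return np.c_[x,y]
box=np.zeros_like(H,bool); box[110:240,155:330]=1
for nm,m,z in[("yel",(H>20)&(H<35)&(S>110)&(V>80),0),("yellid",(H>20)&(H<35)&(S>110)&(V>80),121),("red",((H<8)|(H>172))&(S>150),121),("blue",(H>105)&(H<125)&(S>120),121),("green",(H>40)&(H<85)&(S>120),121),("dark",(V<60),202)]:
    for a,c,l in blobs(m&box,30):
        P=ray("top",pts(l),z)
        print(nm,a,c.round(1),P.mean(0).round(1),np.round(circ(P)[0],1),np.round(circ(P)[1],1), np.degrees(np.arctan2(*(np.linalg.svd((P-P.mean(0))[:,:2],full_matrices=0)[2][0][::-1]))))
b=np.zeros_like(box);b[180:260,340:450]=1
for a,c,l in blobs((V<60)&b,30):
    P=ray("top",pts(l),40);print("handle/dk",a,c.round(1),P.mean(0).round(1),P.min(0),P.max(0),np.linalg.svd((P-P.mean(0))[:,:2],full_matrices=0)[2][0])
for a,c,l in blobs((H>10)&(H<30)&(S>90)&b,10): print("nut",a,c.round(1))
print("base",ray("top",[[383,218]],0))
crop=cv2.resize(im[100:260,140:460],None,fx=2.5,fy=2.5,interpolation=cv2.INTER_CUBIC); cv2.imwrite("pics/c.png",crop)
E
```

```text
yel 367 [240.4 190.6] [574.6 143.5   0. ] [574.6 143.5] 21.8 -170.14136898881713
yel 383 [287.6 205.5] [528.9  11.1   0. ] [527.8   7.4] 74.7 50.7465298185115
yellid 367 [240.4 190.6] [555.9 138.8 121. ] [556.  138.8] 19.8 -170.14136898881716
yellid 383 [287.6 205.5] [514.4  18.3 121. ] [513.4  15. ] 68.0 50.74652981851164
red 318 [176.3 190.7] [559.7 303.3 121. ] [559.8 303.4] 18.6 -157.19221557153472
blue 358 [208.4 208.9] [510.6 221.8 121. ] [510.6 221.8] 19.4 -95.85770533311673
dark 36 [271.9 111.6] [737.7  54.3 202. ] [738.8  54.3] 6.6 -90.25282786257539
dark 46 [213.  151.4] [641.3 200.  202. ] [657.3 202.3] 24.2 101.41281491739409
dark 305 [205.4 167.3] [602.5 218.8 202. ] [607.7 221.5] 27.1 119.22914414225512
dark 39 [184.8 168.8] [600.  268.4 202. ] [616.6 274.4] 23.5 -67.0696001715806
dark 42 [240.9 168.5] [597.3 133.4 202. ] [614.8 131.4] 24.3 -94.36876175277817
dark 41 [186.5 200. ] [523.9 265.1 202. ] [535.  276.2] 24.5 142.6246403448937
handle/dk 136 [424.9 220.6] [ 472.2 -365.3   40. ] [ 461.71611254 -402.29974993   40.        ] [ 482.94797275 -329.00575089   40.        ] [-0.12701695 -0.99190055]
nut 49 [375.4 209.2]
nut 51 [393.  217.5]
nut 48 [376.  224.6]
base [[ 485.92905948 -258.94842039    0.        ]]
```

View pics/c.png

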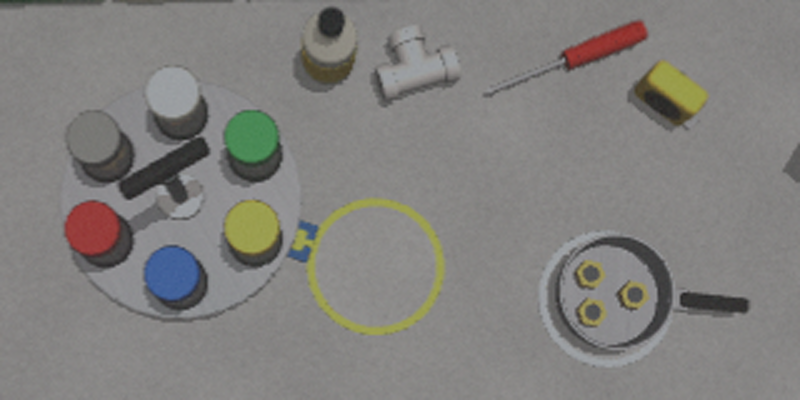

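The top view shows the nut-carrying pan in the white ring at about (383,218) px, its handle to the right, and the empty decoy below it. The yellow ring is at (290,206). The carousel axis is near (211,177) and the red lid at (176,191), on the far side from the pointer. Ring ≈ (528,7) mm, axis ≈ (605,221), red at 119°, front at −110°, so the turn is about +131°. I'm moving now.

Emit:
send_rows --series "-0.0266 -0.0213 -0.001 0 1;-0.0266 -0.0213 -0.001 0 1;-0.0266 -0.0213 -0.001 0 1;-0.0266 -0.0213 -0.001 0 1;-0.0266 -0.0213 -0.001 0 1;-0.0266 -0.0213 -0.001 0 1;-0.0266 -0.0213 -0.001 0 1;-0.0266 -0.0213 -0.001 0 1"

```text
t: 0.77
tool_pos: [281.7, 272.1, 253.3]
orientation: [[-0.975, 0.224, -0.0], [0.224, 0.975, -0.0], [0.0, -0.0, -1.0]]
ft_force: [-0.2, 0.4, 0.4]
width: 85.4
grip_force: 0.0
```

Emit:
send_rows --series "-0.0266 -0.0213 -0.001 0 1;-0.0266 -0.0213 -0.001 0 1;-0.0266 -0.0213 -0.001 0 1;-0.0266 -0.0213 -0.001 0 1;-0.0266 -0.0213 -0.001 0 1;-0.0266 -0.0213 -0.001 0 1;-0.0266 -0.0213 -0.001 0 1;-0.0266 -0.0213 -0.001 0 1"

```text
t: 1.43
tool_pos: [451.0, 58.1, 261.2]
orientation: [[-0.975, 0.224, -0.0], [0.224, 0.975, -0.0], [0.0, -0.0, -1.0]]
ft_force: [1.2, 1.1, 0.2]
width: 85.4
grip_force: 0.0
```

Emit:
send_rows --series "0 0 0 5.3 1;0 0 0 5.3 1;0 0 0 5.3 1;0 0 0 5.3 1;0 0 0 5.3 1;0 0 0 5.3 1;0 0 0 5.3 1;0 0 0 5.3 1"

```text
t: 2.1
tool_pos: [450.3, 59.8, 261.0]
orientation: [[-0.565, 0.825, -0.001], [0.825, 0.565, -0.0], [0.0, -0.001, -1.0]]
ft_force: [-0.7, -0.9, -0.7]
width: 85.6
grip_force: 0.0
```

Emit:
send_rows --series "0 0 0 5.3 1;0 0 0 5.3 1;0 0 0 5.3 1;0 0 0 5.3 1;0 0 0 5.3 1;0 0 0 5.3 1;0 0 0 5.3 1;0 0 0 5.3 1"

```text
t: 2.77
tool_pos: [450.2, 59.8, 261.1]
orientation: [[0.139, 0.99, -0.001], [0.99, -0.139, -0.0], [-0.0, -0.001, -1.0]]
ft_force: [0.4, 0.6, 0.4]
width: 85.6
grip_force: 0.0
```

Emit:
send_rows --series "-0.0261 0.005 0 0 1;-0.0261 0.005 0 0 1;-0.0261 0.005 0 0 1;-0.0261 0.005 0 0 1;-0.0261 0.005 0 0 1;-0.0261 0.005 0 0 1;-0.0261 0.005 0 0 1;-0.0261 0.005 0 0 1"

```text
t: 3.43
tool_pos: [461.6, -153.7, 261.1]
orientation: [[0.135, 0.991, -0.0], [0.991, -0.135, 0.0], [0.0, -0.0, -1.0]]
ft_force: [0.3, 0.3, -0.9]
width: 85.5
grip_force: 0.0
```

Emit:
send_rows --series "-0.0261 0.005 0 0 1;-0.0261 0.005 0 0 1;-0.0261 0.005 0 0 1;-0.0261 0.005 0 0 1;-0.0261 0.005 0 0 1;-0.0261 0.005 0 0 1;-0.0261 0.005 0 0 1;-0.0261 0.005 0 0 1"

```text
t: 4.1
tool_pos: [473.2, -366.0, 260.9]
orientation: [[0.135, 0.991, -0.0], [0.991, -0.135, 0.0], [0.0, -0.001, -1.0]]
ft_force: [0.4, 0.6, 0.9]
width: 85.3
grip_force: 0.0
```

```bash
python3 - <<'E'
from h import *
s=robot.get_state(); im=robot.read_camera("wrist")[:,:,::-1]; cv2.imwrite("pics/w1.png",im)
np.set_printoptions(suppress=True,precision=1)
print(s["tool_pos"])
H,S,V=cv2.split(cv2.cvtColor(np.ascontiguousarray(im),cv2.COLOR_BGR2HSV))
for a,c,l in blobs(V<60,200):
    y,x=np.nonzero(l);P=ray("wrist",np.c_[x,y],42);print(a,c,P.mean(0),P.min(0),P.max(0),np.linalg.svd((P-P.mean(0))[:,:2],full_matrices=0)[2][0]*100)
E
```

```text
[ 473.2 -366.   260.9]
440 [ 85.1 191.7] [ 240.8 -342.9   42. ] [ 224.9 -382.8   42. ] [ 258.8 -320.4   42. ] [ 43.6 -90. ]
50039 [285.1 367.1] [ 446.  -636.6   42. ] [   0.1 -786.5   42. ] [ 849.7 -459.5   42. ] [-99.   13.9]
```

View pics/w1.png

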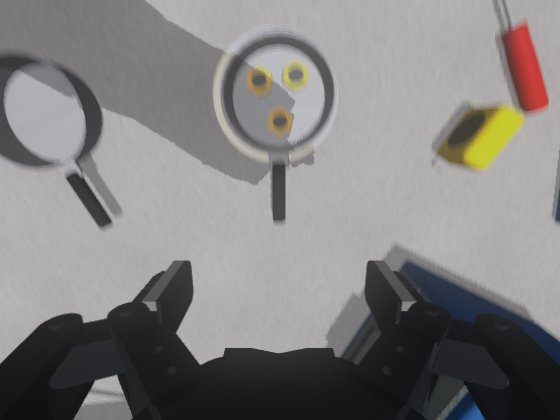

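The handle runs from (279,163) to (279,222) px in the wrist view, nearly along the image column. The pan is at (276,95), clear of the toolbox at lower right.

```bash
python3 - <<'E'
from h import *
np.set_printoptions(suppress=True,precision=1)
im=cv2.imread("pics/w1.png"); V=im.max(2)
for r in range(155,232,6): 
    m=np.nonzero(V[r,255:305]<85)[0]; print(r,(m.mean()+255 if len(m) else None),len(m),end=" | ")
print()
print(ray("wrist",[[279,165],[279,192],[279,222]],42)); print(ray("wrist",[[276,88]],45),ray("wrist",[[276,96]],0))
wh=im.min(2)
E
```

```text
155 None 0 | 161 None 0 | 167 278.5 12 | 173 278.5 12 | 179 278.5 12 | 185 278.5 12 | 191 278.5 12 | 197 278.5 12 | 203 278.5 12 | 209 278.5 12 | 215 278.5 12 | 221 None 0 | 227 None 0 | 
[[ 477.6 -342.8   42. ]
 [ 473.2 -375.2   42. ]
 [ 467.9 -413.2   42. ]]
[[ 485.9 -259.2   45. ]] [[ 484.9 -263.     0. ]]
```

Emit:
send_rows --series "0 0 0.025 0 1;0 0 0.025 0 1;0 0 0.025 0 1;0 0 0.025 0 1;0 0 0.025 0 1;0 0 0.025 0 1;0 0 0.025 0 1;0 0 0.025 0 1"

```text
t: 4.82
tool_pos: [473.2, -364.4, 59.9]
orientation: [[0.135, 0.991, -0.0], [0.991, -0.135, 0.0], [0.0, -0.0, -1.0]]
ft_force: [0.9, 0.4, 0.2]
width: 85.7
grip_force: 0.0
```

Emit:
send_rows --series "0 0 0.01 0 0.6;0 0 0.01 0 0.5;0 0 0.009 0 0.4;0 0 0 0 0.3;0 0 0 0 0.3;0 0 0 0 0.3;0 0 0 0 0.3;0 0 0 0 0.3"

```text
t: 5.48
tool_pos: [473.9, -365.0, 33.1]
orientation: [[0.135, 0.991, 0.001], [0.991, -0.135, -0.001], [-0.001, 0.001, -1.0]]
ft_force: [0.0, 0.9, -0.5]
width: 25.8
grip_force: 0.0
```

Emit:
send_rows --series "0 0 0 0 0.2;0 0 0 0 0.15;0 0 0 0 0.1;0 0 0 0 0;0 0 0 0 0;0 0 0 0 0;0 0 0 0 0;0 0 0 0 0"

```text
t: 6.15
tool_pos: [473.5, -364.9, 32.8]
orientation: [[0.135, 0.991, 0.0], [0.991, -0.135, -0.001], [-0.001, 0.0, -1.0]]
ft_force: [-3.0, 0.4, 6.2]
width: 14.7
grip_force: 58.4
```

Emit:
send_rows --series "0.003 0 0 0 0;0.006 0 0 0 0;0.01 0 0 0 0;0.012 0 0 0 0;0.012 0 0 0 0;0.012 0 0 0 0;0.012 0 0 0 0;0.012 0 0 0 0"

```text
t: 6.82
tool_pos: [484.6, -287.0, 33.0]
orientation: [[0.135, 0.991, 0.001], [0.991, -0.135, -0.002], [-0.002, 0.001, -1.0]]
ft_force: [-0.3, -6.7, 4.1]
width: 14.9
grip_force: 58.9
```

Emit:
send_rows --series "0.012 0.0005 0 0 0;0.012 0.0005 0 0 0;0.012 0.0005 0 0 0;0.012 0.0005 0 0 0;0.012 0.0005 0 0 0;0.012 0.0005 0 0 0;0.012 0.0005 0 0 0;0.012 0.0005 0 0 0"

```text
t: 7.48
tool_pos: [501.6, -192.3, 33.0]
orientation: [[0.135, 0.991, 0.001], [0.991, -0.135, -0.002], [-0.002, 0.001, -1.0]]
ft_force: [-1.3, -7.5, 4.9]
width: 14.6
grip_force: 59.0
```

Emit:
send_rows --series "0.012 0 0 0 0;0.012 0 0 0 0;0.01 0 0 0 0;0.008 0 0 0 0;0.005 0 0 0 0;0.003 0 0 0 0;0 0 0 0 0;0 0 0 0 0"

```text
t: 8.15
tool_pos: [508.4, -142.4, 32.9]
orientation: [[0.134, 0.991, 0.001], [0.991, -0.134, -0.0], [-0.0, 0.001, -1.0]]
ft_force: [1.1, -1.3, 5.8]
width: 14.7
grip_force: 59.1
```

```bash
python3 - <<'E'
from h import *
print(robot.get_state()["tool_pos"])
t=robot.read_camera("top")[:,:,::-1];w=robot.read_camera("wrist")[:,:,::-1]
cv2.imwrite("pics/t2.png",t);cv2.imwrite("pics/w2.png",w)
cv2.imwrite("pics/tw2.png",np.vstack([cv2.resize(t[110:250,160:440],(700,350),interpolation=cv2.INTER_CUBIC),cv2.resize(w[:250],(700,250))]))
E
```

```text
[ 508.35486975 -142.37355173   32.87832777]
```

View pics/tw2.png

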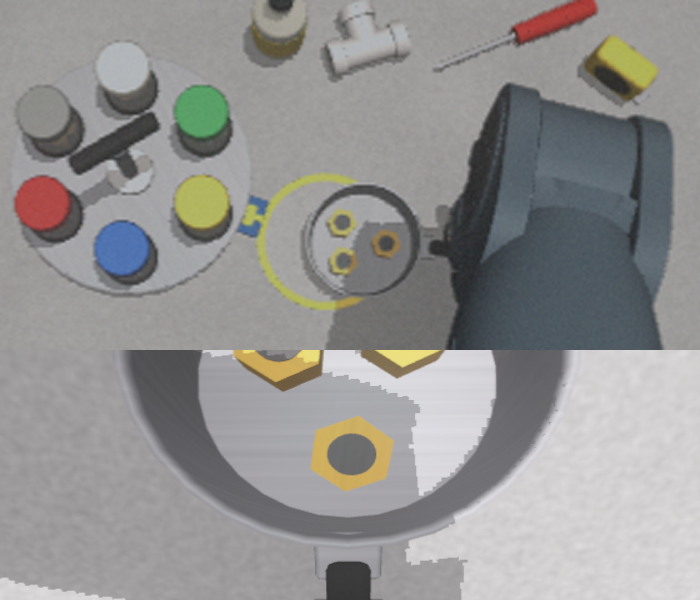

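The pan is about 16 px short of the ring centre in the top view: rim centre near (305.6,206), ring near (290,206). Nuts are inside and the handle is held.

```bash
python3 - <<'E'
from h import *
np.set_printoptions(suppress=True,precision=1)
print("rim",ray("top",[[305.6,206]],45),"ring",ray("top",[[290,206.3]],0))
im=cv2.imread("pics/top0.png"); H,S,V=cv2.split(cv2.cvtColor(im,cv2.COLOR_BGR2HSV))
m=(H>20)&(H<35)&(S>90)&(V>70); m[:,:263]=0;m[:170]=0;m[250:]=0;m[:,330:]=0
P=[]
for a,c,l in blobs(m,5):
    y,x=np.nonzero(l);P.append(ray("top",np.c_[x,y],0))
P=np.vstack(P);c,r=circ(P)
k=np.abs(np.linalg.norm(P[:,:2]-c,axis=1)-73)<7; print("ringfit",circ(P[k]),c)
m=(H>20)&(H<35)&(S>110)&(V>80); 
E
```

```text
rim [[520.6 -35.4  45. ]] ring [[526.1   4.4   0. ]]
ringfit (array([527. ,   4.8]), np.float64(73.44702659501816)) [527.    4.9]
```

Emit:
send_rows --series "0.003 0.0002 0 0 0;0.006 0.0002 0 0 0;0.008 0.0002 0 0 0;0.008 0.0003 0 0 0;0.007 0 0 0 0;0.006 0 0 0 0;0.004 0 0 0 0;0 0 0 0 0"

```text
t: 8.92
tool_pos: [514.9, -100.9, 32.9]
orientation: [[0.135, 0.991, 0.001], [0.991, -0.135, -0.001], [-0.001, 0.001, -1.0]]
ft_force: [1.6, -1.5, 5.3]
width: 14.6
grip_force: 59.1
```

Emit:
send_rows --series "0 0 0 0 0;0 0 0 0 0;0 0 0 0 0.2;0 0 0 0 0.3;0 0 0 0 0.4;0 0 0 0 0.6;0 0 0 0 0.8;0 0 0 0 0.8"

```text
t: 9.58
tool_pos: [514.2, -100.8, 32.3]
orientation: [[0.135, 0.991, -0.0], [0.991, -0.135, 0.0], [0.0, -0.0, -1.0]]
ft_force: [-0.4, 0.2, 0.1]
width: 68.0
grip_force: 0.0
```

Emit:
send_rows --series "0 0 0 0 0.9;0 0 0 0 0.9;0 0 -0.01 0 0.9;0 0 -0.025 0 0.9;0 0 -0.03 0 0.9;0 0 -0.03 0 0.9;0 0 -0.03 0 0.9;0 0 -0.03 0 0.9"

```text
t: 10.25
tool_pos: [514.0, -100.8, 189.7]
orientation: [[0.135, 0.991, 0.001], [0.991, -0.135, -0.0], [-0.0, 0.001, -1.0]]
ft_force: [0.1, 0.4, -1.0]
width: 77.0
grip_force: 0.0
```

Emit:
send_rows --series "-0.012 0 -0.03 0 1;-0.012 0 -0.03 0 1;-0.012 0 -0.02 0 1;-0.012 0 0 0 1;-0.012 0 0 0 1;-0.012 0 0 0 1;-0.006 0 0 0 1;0 0 0 0 1"

```text
t: 10.92
tool_pos: [503.1, -179.1, 266.4]
orientation: [[0.136, 0.991, -0.002], [0.991, -0.136, 0.0], [0.0, -0.002, -1.0]]
ft_force: [0.6, -0.2, 0.6]
width: 85.4
grip_force: 0.0
```

```bash
python3 - <<'E'
from h import *
print(robot.get_state()["tool_pos"])
t=robot.read_camera("top")[:,:,::-1];w=robot.read_camera("wrist")[:,:,::-1]
cv2.imwrite("pics/t3.png",t);cv2.imwrite("pics/w3.png",w)
cv2.imwrite("pics/tw3.png",np.vstack([cv2.resize(t[110:250,160:440],(600,300),interpolation=cv2.INTER_CUBIC),cv2.resize(w[:280],(600,300))]))
E
```

```text
[ 503.10616127 -179.13910042  266.36694994]
```

View pics/tw3.png

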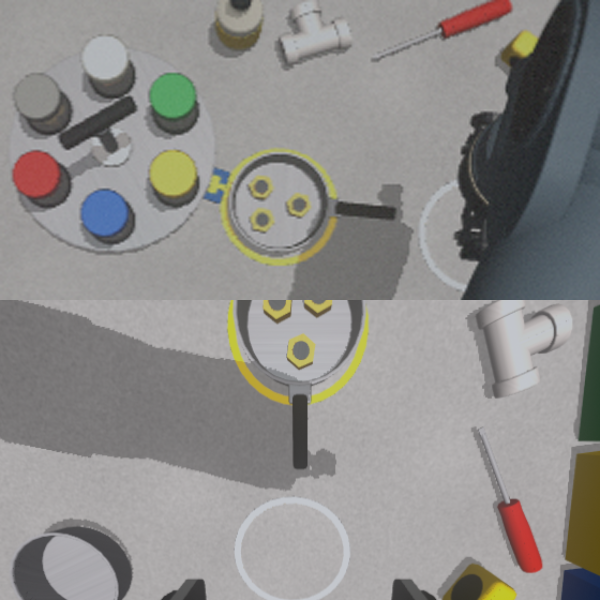

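The pan stands concentric in the yellow ring with its three nuts, let go. The T-bar is at (98,122) px in the upper crop. Going over the carousel now.

Emit:
send_rows --series "0.0256 0.0029 -0.0015 0 1;0.0256 0.0029 -0.0015 0 1;0.0256 0.0029 -0.0015 0 1;0.0256 0.0029 -0.0015 0 1;0.0256 0.0029 -0.0015 0 1;0.0256 0.0029 -0.0015 0 1;0.0256 0.0029 -0.0015 0 1;0.0256 0.0029 -0.0015 0 1"

```text
t: 11.68
tool_pos: [554.2, 23.7, 279.1]
orientation: [[0.134, 0.991, -0.001], [0.991, -0.134, 0.0], [0.0, -0.001, -1.0]]
ft_force: [0.9, 1.2, -0.5]
width: 85.4
grip_force: 0.0
```

Emit:
send_rows --series "0.0256 0.0029 -0.0015 0 1;0.0256 0.0029 -0.0015 0 1;0.0256 0.0029 -0.0015 0 1;0.0256 0.0029 -0.0015 0 1;0.0256 0.0029 -0.0015 0 1;0.0256 0.0029 -0.0015 0 1;0.0256 0.0029 -0.0015 0 1;0.0256 0.0029 -0.0015 0 1"

```text
t: 12.35
tool_pos: [604.5, 223.5, 291.0]
orientation: [[0.134, 0.991, -0.001], [0.991, -0.134, -0.0], [-0.0, -0.001, -1.0]]
ft_force: [1.1, -0.3, -0.4]
width: 85.7
grip_force: 0.0
```

Emit:
send_rows --series "0 0 0 -4.6 1;0 0 0 -4.6 1;0 0 0 -4.6 1;0 0 0 -4.6 1;0 0 0 -4.6 1;0 0 0 -4.6 1;0 0 0 -4.6 1;0 0 0 -4.6 1"

```text
t: 13.02
tool_pos: [604.4, 222.3, 290.9]
orientation: [[-0.49, 0.872, -0.001], [0.872, 0.49, -0.0], [0.0, -0.001, -1.0]]
ft_force: [-0.3, 0.4, 0.2]
width: 85.4
grip_force: 0.0
```

```bash
python3 - <<'E'
from h import *
print(robot.get_state()["tool_pos"],robot.get_state()["joint_positions"])
w=robot.read_camera("wrist")[:,:,::-1]
cv2.imwrite("pics/w4.png",w)
E
```

```text
[604.41450426 222.25794752 290.90765866] [3.52295739e-01 5.46644419e-01 5.65072417e-01 1.59003970e+00
 1.73159707e-04 1.41109736e+00]
```

View pics/w4.png

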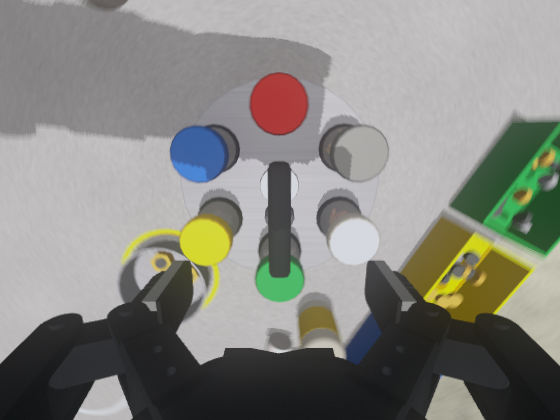

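The bar is vertical in the picture, from (279,162) to (279,277) and aligned with the tool's x. The red lid lies beyond its upper end at (279,104).

```bash
python3 - <<'E'
from h import *
np.set_printoptions(suppress=True,precision=1)
s=robot.get_state();P=ray("wrist",[[279,162],[279.5,277]],202); print(P,P.mean(0)); print((P.mean(0)-s["tool_pos"])@s["orientation"]); print(ray("wrist",[[279,104]],121))
E
```

```text
[[582.4 261.9 202. ]
 [629.8 179.5 202. ]] [606.1 220.7 202. ]
[-2.2  0.8 88.9]
[[559.7 302.  121. ]]
```

Emit:
send_rows --series "-0.002 0.001 0.01 0 1;0 0 0.018 0 1;0 0 0.018 0 1;0 0 0.018 0 1;0 0 0.018 0 1;0 0 0.015 0 1;0 0 0.007 0 0.7;0 0 0 0 0.5"

```text
t: 13.73
tool_pos: [605.7, 220.4, 185.6]
orientation: [[-0.485, 0.874, -0.003], [0.874, 0.485, -0.001], [0.001, -0.003, -1.0]]
ft_force: [0.0, -0.5, 0.8]
width: 63.7
grip_force: 0.0
```

Emit:
send_rows --series "0 0 0 0 0.3;0 0 0 0 0.2;0 0 0 0 0.1;0 0 0 0 0;0 0 0 0 0;0 0 0 0 0;0 0 0 0 0;0 0 0 0 0"

```text
t: 14.4
tool_pos: [606.2, 220.0, 188.7]
orientation: [[-0.485, 0.874, 0.0], [0.874, 0.485, -0.0], [-0.0, -0.0, -1.0]]
ft_force: [-9.4, -4.3, 12.0]
width: 22.1
grip_force: 58.3
```

Emit:
send_rows --series "0 0 0 -1.5 0;0 0 0 -4 0;0 0 0 -5.5 0;0 0 0 -5.5 0;0 0 0 -5.5 0;0 0 0 -5.5 0;0 0 0 -5.5 0;0 0 0 -5.5 0"

```text
t: 15.07
tool_pos: [606.2, 219.9, 188.7]
orientation: [[-0.926, 0.378, -0.0], [0.378, 0.926, -0.0], [-0.0, -0.0, -1.0]]
ft_force: [-11.1, -5.0, 11.7]
width: 22.1
grip_force: 58.3
```

Emit:
send_rows --series "0 0 0 -5.5 0;0 0 0 -5.5 0;0 0 0 -5.5 0;0 0 0 -5.5 0;0 0 0 -5.5 0;0 0 0 -5.5 0;0 0 0 -5.5 0;0 0 0 -5.5 0"

```text
t: 15.73
tool_pos: [606.2, 219.8, 188.7]
orientation: [[-0.928, -0.372, -0.0], [-0.372, 0.928, -0.001], [0.0, -0.001, -1.0]]
ft_force: [-11.0, -5.3, 11.4]
width: 22.5
grip_force: 58.4
```

Emit:
send_rows --series "0 0 0 -5.5 0;0 0 0 -5.5 0;0 0 0 -5.5 0;0 0 0 -5.5 0;0 0 0 -5.5 0;0 0 0 -5.5 0;0 0 0 -5 0;0 0 0 -4 0"

```text
t: 16.4
tool_pos: [606.3, 219.7, 188.7]
orientation: [[-0.441, -0.897, 0.0], [-0.897, 0.441, -0.001], [0.001, -0.0, -1.0]]
ft_force: [-11.2, -6.0, 12.6]
width: 21.6
grip_force: 58.4
```

Emit:
send_rows --series "0 0 0 -1.5 0;0 0 0 0 0;0 0 0 0 0;0 0 0 0 0;0 0 0 0 0;0 0 0 0 0;0 0 0 0 0;0 0 0 0 0"

```text
t: 17.07
tool_pos: [606.3, 219.7, 188.7]
orientation: [[-0.422, -0.907, 0.0], [-0.907, 0.422, -0.001], [0.001, -0.0, -1.0]]
ft_force: [-11.0, -7.4, 13.1]
width: 21.9
grip_force: 58.4
```

```bash
python3 - <<'E'
from h import *
np.set_printoptions(suppress=True,precision=2)
s=robot.get_state();O=s["orientation"];print(s["tool_pos"],np.degrees(np.arctan2(O[1,0],O[0,0])),s["ft_force"],s["grip_force"],s["width"],s["torque"])
t=robot.read_camera("top")[:,:,::-1];w=robot.read_camera("wrist")[:,:,::-1];c=robot.read_camera("scene")[:,:,::-1]
cv2.imwrite("pics/t5.png",t);cv2.imwrite("pics/w5.png",w)
cv2.imwrite("pics/tw5.png",np.vstack([np.hstack([cv2.resize(t[100:240,150:350],(400,280)),cv2.resize(c[140:280,210:410],(400,280))]),cv2.resize(w[:300],(560,300))[:,:].repeat(1,0) if 0 else np.hstack([w[:300],np.zeros((300,240,3),np.uint8)])]))
for im,n in((t,"top"),(w,"wrist"),(c,"scene")):
    H,S,V=cv2.split(cv2.cvtColor(np.ascontiguousarray(im),cv2.COLOR_BGR2HSV))
    for a,cc,l in blobs(((H<8)|(H>172))&(S>150),100): print(n,a,cc,ray(n,[cc],121))
E
```

```text
[606.27 219.69 188.73] -114.96535083431243 [-11.04  -7.38  13.14] 58.42456519603729 21.89905261012975 [-1.34  1.96 -0.  ]
top 213 [382.54 116.83] [[ 744.29 -241.21  121.  ]]
wrist 6598 [278.29  84.11] [[566.21 131.45 121.  ]]
scene 1392 [63.06  8.81] [[-2284.24   559.49   121.  ]]
scene 3846 [104.06  30.34] [[-1574.25   527.59   121.  ]]
scene 2355 [518.36 128.09] [[ 812.62 1152.83  121.  ]]
scene 190 [302.13 205.89] [[570.98 126.04 121.  ]]
scene 313 [472.86 248.49] [[1071.54  343.51  121.  ]]
scene 254 [252.08 327.69] [[ 846.12 -324.95  121.  ]]
```

View pics/tw5.png

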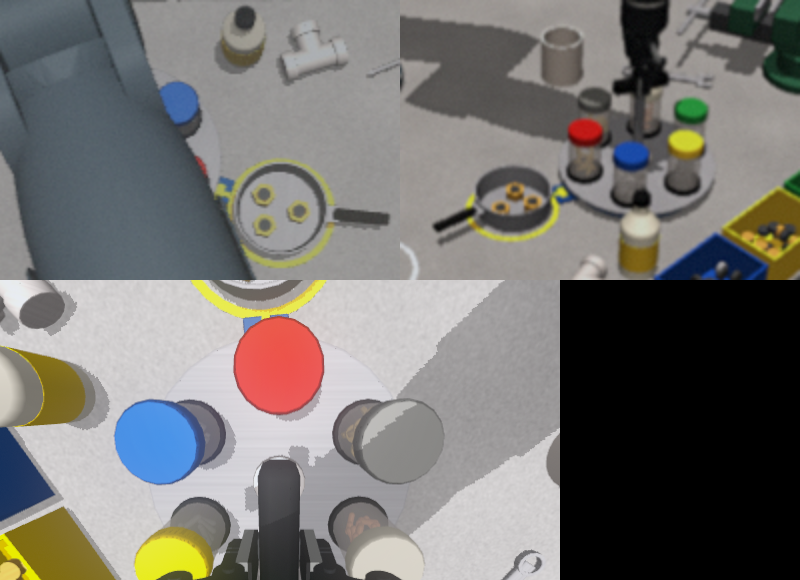

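The red jar is nearly at the front: the lid is at (278,84) px in the wrist view, bearing about −114.5° against the pointer's −110°. A small trim turn follows.

Emit:
send_rows --series "0 0 0 -1 0;0 0 0 -1.5 0;0 0 0 -1.5 0;0 0 0 -0.7 0;0 0 0 0 0;0 0 0 0 0;0 0 0 0 0;0 0 0 0 0"

```text
t: 17.88
tool_pos: [606.3, 219.7, 188.7]
orientation: [[-0.346, -0.938, 0.0], [-0.938, 0.346, -0.001], [0.001, -0.0, -1.0]]
ft_force: [-9.8, -6.6, 11.3]
width: 22.4
grip_force: 58.4
```

Emit:
send_rows --series "0 0 0 0 0;0 0 0 0 0;0 0 0 0 0;0 0 0 0 0;0 0 0 0 0;0 0 0 0 0;0 0 0 0 0;0 0 0 0 0"

```text
t: 18.55
tool_pos: [606.3, 219.7, 188.7]
orientation: [[-0.346, -0.938, 0.0], [-0.938, 0.346, -0.001], [0.001, -0.0, -1.0]]
ft_force: [-10.0, -7.0, 12.5]
width: 22.1
grip_force: 58.4
```

```bash
python3 - <<'E'
from h import *
np.set_printoptions(suppress=True,precision=2)
s=robot.get_state();O=s["orientation"];print(np.degrees(np.arctan2(O[1,0],O[0,0])),s["ft_force"],s["grip_force"],s["qd"])
im=robot.read_camera("wrist")[:,:,::-1]
H,S,V=cv2.split(cv2.cvtColor(np.ascontiguousarray(im),cv2.COLOR_BGR2HSV))
for a,cc,l in blobs(((H<8)|(H>172))&(S>150),1000):
    p=ray("wrist",[cc],121)[0]; d=p[:2]-[605.7,220.5]; print(p,np.degrees(np.arctan2(d[1],d[0])))
cv2.imwrite("pics/w6.png",im)
E
```

```text
-110.26704513339618 [-9.96 -7.03 12.54] 58.42906415462494 [ 0. -0. -0.  0.  0. -0.]
[573.11 128.55 121.  ] -109.51562838590485
```

View pics/w6.png

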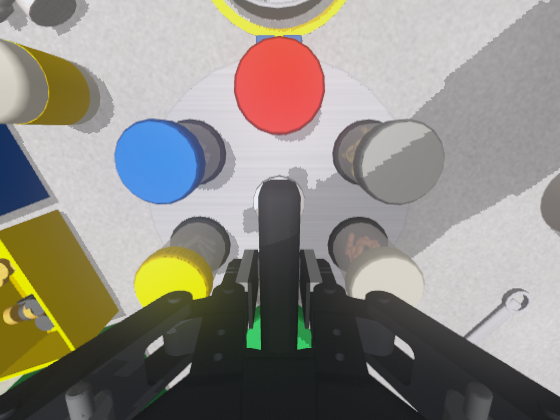

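The bar (column 279), red lid (279,85), pointer (279,38) and ring are all in line, and the grip is steady at 58 N. Handing in.

```bash
python3 -c "
from cell import robot
print(robot.job_done())"
```

```text
the job is handed in; nothing more can be done
None
```

I've handed the job in, with no verdict shown: the pan stands let go in the yellow ring with its three nuts, and the red-lidded jar is in line with the pointer (within about 1° by camera), the T-handle gripped at 58 N.

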